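# Put the dried serving boards away upright in the rack

### The job

Put the two small serving boards from the drying stand away in the dark board rack: the thick board upright in the wide slot and the thin board upright in the narrow slot, each on its long edge and about centred along its slot. Lower each board until it stands on the floor of its slot before you let go of it, and leave the other things where they are.

Things in the scene. Friction and masses are not known exactly. Their poses are not given: they have to be found in the camera images.
- thin_board: the thin one of two small wooden serving boards: a plain slab 150 mm long (x = -75 to 75), 15 mm thick (y = 0 to 15), 120 mm high (z = 0 to 120); starts on its long edge in the drying stand, leaning 18 degrees. Origin: middle of the lower edge of its back face, which lies on the stand's rods
- thin_board_foot (a point): middle of the underside (lower long, 150 x 15 mm) of the thin board; axes as the board's: x along it, y through its thickness, z up along it to the upper edge 120 mm away
- thick_board: the thick one of two small wooden serving boards: a plain slab 150 mm long (x = -75 to 75), 28 mm thick (y = 0 to 28), 120 mm high (z = 0 to 120); starts on its long edge in the drying stand, leaning 18 degrees. Origin: middle of the lower edge of its back face, which lies on the stand's rods
- thick_board_foot (a point): middle of the underside (150 x 28 mm) of the thick board; axes as the board's: x along it, y through its thickness, z up along it to the upper edge 120 mm away
- drying_stand: low light-wood stand on the hob, fixed, foot 150 (x) by 240 (y) by 16 mm; two sloping ledges at y = -55 and +55 mm hold one board each (either in either), its top leaning 18 degrees to the stand's -y on steel rods at x = -45 and +45 mm, 79 mm up the board; a 10 mm lip before its foot: draw boards out along their own z. Origin: centre of underside
- board_rack: dark-wood, cork-floored rack right of the hob, fixed, 170 (x) by 146 (y) by 57 mm high, with two straight slots along its x, 45 mm deep, open at the top and both ends, walls 100 mm long: one slot 33 mm wide, one 20 mm, centres 84 mm apart, a solid block between. Origin: underside, midway between the slots' centre lines
- wide_slot (a point): centre of the floor of the 33 mm wide slot (on the rack's +y side); x along the slot, z up; the slot's mouth is 45 mm above
- narrow_slot (a point): centre of the floor of the 20 mm wide slot (on the rack's -y side); x along the slot, z up; the slot's mouth is 45 mm above
- spice_jar: small round spice jar with an orange-red cap, 46 mm across, 96 mm tall; loose bystander; origin: centre of its underside
- garlic: garlic bulb, about 56 mm; loose bystander; origin: centre of its underside
- salt_pot: white round salt pot, 65 mm across, 94 mm tall; loose bystander; origin: centre of its underside
- food_tin: round food tin, 76 mm across, 58 mm tall; loose bystander; origin: centre of its underside
- mug: green and white mug with a handle, 99 mm tall, 86 mm across without the handle; loose bystander; origin: underside, below the middle of mug and handle together

How it is judged:
By the outcome, as a careful person would: the job done as asked, in the order asked, and still so for the second after the job is handed in, with the robot touching nothing.
It also fails if it takes over 72 s, if anything falls off the work surface, if the arm or the gripper's body presses on something with over 40 N, if the wrist force passes 120 N, or if a joint passes its speed limit or range.

### The arm

A 6-joint arm with a two-finger parallel gripper is mounted at the origin on a cart in front of the work surface, level with it; the furniture and walls round the work are solid. World frame = base frame: x ahead of the robot, y to its left, z up, the work surface at z = 0. Lengths are in m, angles in rad, forces in N, time in s.
With the tool pointing down it reaches from about 0.3 to 0.875 m from the base axis. Payload 6.4 kg.
Tool frame: the origin (TCP) lies on the centre line of the jaws, within the pads' length; the fingertips stand 22 mm ahead of it and the grasp point (between the pads) lies 3 mm ahead of it; z points along the fingers, y is the line along which they close (so a half turn about z gives the same grasp; the last joint's range is limited). The gripper opens to 88 mm and grips with 3 to 60 N. Pads are 18 mm wide; open, the fingers measure 123 mm over their backs; the gripper's body (75 mm by 187 mm) begins 45 mm behind the grasp point.
Start: joints at [-1.382, 0.181, 1.607, -0, 1.354, -0.206], TCP at [0.221, -0.531, 0.261] pointing down, gripper open.
Joint ranges: [-2.99, 2.99], [-0.89, 2.07], [0.3, 2.58], [-1.14, 4.28], [0, 2.63], [-3.12, 3.12]. Speed limits (rad/s): [2.57, 2.57, 3.01, 3.14, 3.14, 3.14].

### API

Orientations are given as a 3x3 rotation matrix whose columns are the frame's x, y, z axes.
In Python, from bench import manip gives the robot as it stands.
- The arm moves only by the shell command python3 -m jog 'ROWS' [FORCE]. ROWS is JSON, a list of rows, each a list of 5 numbers: the finger opening in m, from 0 to 0.0881, then the shift along the tool's x, y, z in m, then the turn about the tool's z in degrees. In form: [[fingers, tx, ty, tz, roll], ...]. A call has exactly 8 rows; each row shifts and turns the commanded pose from where the row before left it, along the tool's axes as they then stand; what a row does not reach is not made up. A row lasts 1/12 s, in which the tool goes at most 41.7 mm and 7.16 degrees, less where a joint would pass 70% of its speed; a pose out of reach is approached as far as the arm can. A call is refused whole if a number of a shift passes 0.0417 or a number of a turn 7.16, either way. A call with a gripper value outside its range is refused whole. The fingers move at their own pace and stop on an object; FORCE is the grip in N (left out, the last holds). Time passes only in rows, so rows that do not move let the fingers close, or fill a call up. It gives the time, the measured TCP pose, the force, the opening and the grip force at its end, in the units of the state.
- manip.get_state(): the state, without advancing time (a new reading comes with each control period).
- manip.get_image(name): name is "side" or "top"; returns the picture (400x640x3 uint8, red, green, blue); there is no depth.
- manip.camera_params(name): a dict with "fov_y" (degrees; the focal length in pixels is half the picture's height over the tangent of half this angle, whatever the lens; pixels are square), "cx", "cy" (the principal point, pixels), "T" (4x4, takes a point from camera to world coordinates). Camera axes: x right, y up, looking along -z (the intrinsics and any distortion apply to the point x, -y, -z); pixel columns grow to the right and rows downward; lengths in m; the calibration is good to about 2 mm. A picture is of the moment at which its call begins. camera_params takes no time and is no camera call.
- manip.finish_job(): hands the job in; it is judged then, once.
The state is a dict: "time": time; "joints": joint angles; "qvel": joint speeds; "tau": joint torques, N m; "eef_pos": TCP position; "tcp_rot": TCP orientation; "ft_force": force on the tool from outside, world axes, zero at the start; "moment": the same for the moment, N m; "grip_width": opening from 0.0 (shut) to 1.0 (fully open); "grip_force": force on a finger pad.
Only numpy, scipy, OpenCV 4.12 (cv2) and the standard library are available. Lean on these libraries where they do the work, as an engineer would, in place of code of your own. Each camera call takes 0.05 s, during which the arm holds its last target. There are 200 camera calls.

## Working session

There is one attempt and no reset: what is moved stays moved. The work goes in short steps, Python scripts to look and compute and a shell command to move; the robot and the scene stay as the last step left them, time stands still between calls to the robot, and variables do not carry over. Pictures are saved under pics/ and viewed, at most 12 in all, crops included, and the job is handed in when it is done.

```bash
mkdir -p pics; ls; python3 - <<'E'
from bench import manip
import cv2,numpy as np
np.set_printoptions(precision=4,suppress=True)
for n in("side","top"):
    im=manip.get_image(n); cv2.imwrite(f"pics/{n}0.png",im[:,:,::-1]); np.save(f"pics/{n}0.npy",im)
    p=manip.camera_params(n); print(n,{k:(np.array(v) if k=="T" else v) for k,v in p.items()})
s=manip.get_state(); print(s)
E
```

```text
pics
side {'fov_y': 55.29054827812639, 'cx': 323.4122586694663, 'cy': 201.78117440538136, 'T': array([[-0.8746,  0.2752, -0.3991,  0.1232],
       [-0.4848, -0.4876,  0.7262,  0.8976],
       [ 0.0052,  0.8286,  0.5598,  0.6883],
       [ 0.    ,  0.    ,  0.    ,  1.    ]])}
top {'fov_y': 44.268013873776745, 'cx': 314.9326581311843, 'cy': 195.72169748095246, 'T': array([[ 0.0102,  0.9946, -0.1031,  0.4046],
       [-0.9999,  0.01  , -0.0021,  0.0713],
       [-0.0011,  0.1032,  0.9947,  1.5675],
       [ 0.    ,  0.    ,  0.    ,  1.    ]])}
{'time': 0.1, 'joints': array([-1.3823,  0.1815,  1.6079, -0.    ,  1.3538, -0.2063]), 'qvel': array([ 0.0006, -0.0024, -0.001 ,  0.0007,  0.0007,  0.0002]), 'tau': array([  0.0012, -43.482 , -34.2695,   0.0703,   0.0341,  -0.    ]), 'eef_pos': array([ 0.2211, -0.5303,  0.2599]), 'tcp_rot': array([[ 0.9231,  0.3846, -0.0003],
       [ 0.3846, -0.9231,  0.0015],
       [ 0.0003, -0.0015, -1.    ]]), 'ft_force': array([ 0.616 , -0.3723,  0.0224]), 'moment': array([ 0.0072,  0.0269, -0.0217]), 'grip_force': 0.0, 'grip_width': 1.0020861682987576}
```

View pics/side0.png

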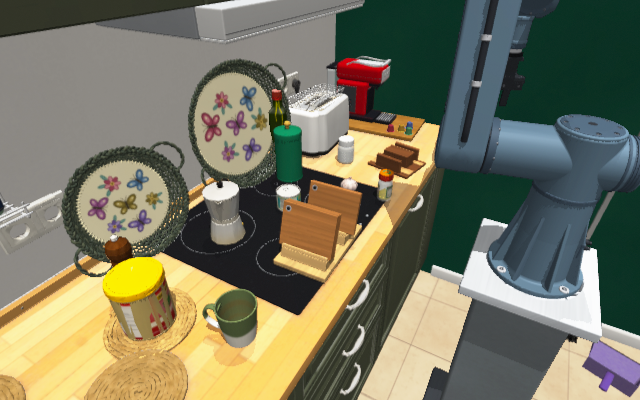

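View pics/top0.png

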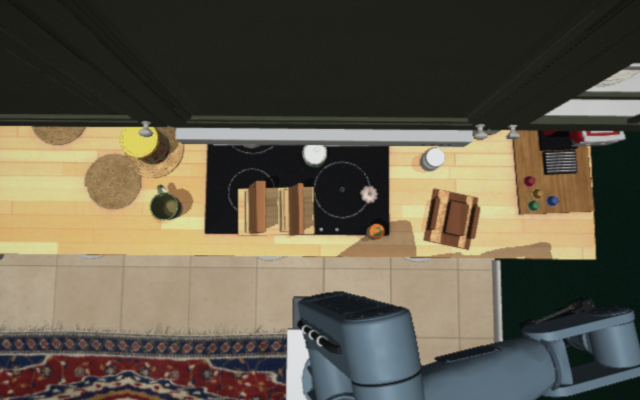

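```bash
python3 - <<'E'
import cv2,numpy as np
t=cv2.imread("pics/top0.png"); s=cv2.imread("pics/side0.png")
a=cv2.resize(t[170:250,228:328],None,fx=4,fy=4,interpolation=cv2.INTER_CUBIC)
b=cv2.resize(t[180:255,415:490],None,fx=4,fy=4,interpolation=cv2.INTER_CUBIC)
h=max(a.shape[0],b.shape[0]); o=np.zeros((h,a.shape[1]+b.shape[1],3),np.uint8)
o[:a.shape[0],:a.shape[1]]=a;o[:b.shape[0],a.shape[1]:]=b
cv2.imwrite("pics/topc.png",o)
a=cv2.resize(s[170:285,265:370],None,fx=4,fy=4,interpolation=cv2.INTER_CUBIC)
b=cv2.resize(s[135:185,360:430],None,fx=5,fy=5,interpolation=cv2.INTER_CUBIC)
o=np.zeros((a.shape[0],a.shape[1]+b.shape[1],3),np.uint8)
o[:,:a.shape[1]]=a;o[:b.shape[0],a.shape[1]:]=b
cv2.imwrite("pics/sidec.png",o);print(o.shape)
E
```

```text
(460, 770, 3)
```

View pics/topc.png

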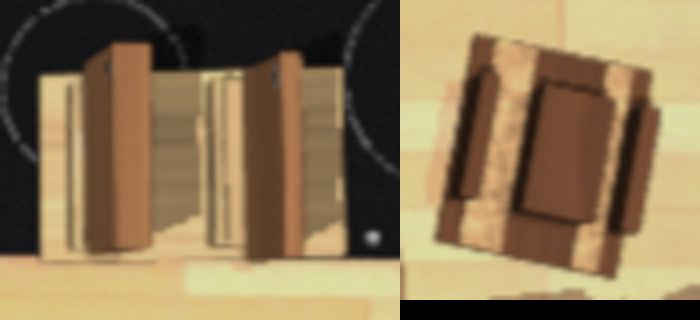

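View pics/sidec.png

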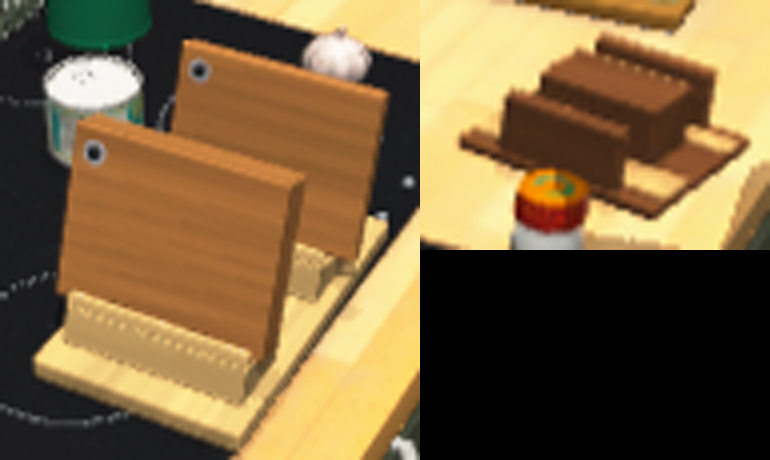

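```bash
cat > h.py <<'E'
from bench import manip
import numpy as np, cv2
np.set_printoptions(precision=4,suppress=True)
P={n:manip.camera_params(n) for n in("top","side")}
def ray(n,u,v):
    p=P[n]; f=200/np.tan(np.radians(p["fov_y"])/2); T=np.array(p["T"])
    d=T[:3,:3]@np.array([(u-p["cx"])/f,-(v-p["cy"])/f,-1]); return T[:3,3],d/np.linalg.norm(d)
def onz(n,u,v,z):
    o,d=ray(n,u,v); return o+d*(z-o[2])/d[2]
def tri(a,b):
    o1,d1=ray("top",*a);o2,d2=ray("side",*b)
    s=np.linalg.lstsq(np.c_[d1,-d2],o2-o1,rcond=None)[0]
    p,q=o1+s[0]*d1,o2+s[1]*d2; return (p+q)/2,np.linalg.norm(p-q)
def proj(n,X):
    p=P[n]; f=200/np.tan(np.radians(p["fov_y"])/2); T=np.array(p["T"])
    c=T[:3,:3].T@(np.asarray(X)-T[:3,3]); return np.array([p["cx"]+f*c[0]/-c[2],p["cy"]-f*c[1]/-c[2]])
E
python3 - <<'E'
from h import *
A=lambda x,y:((x+.5)/4-.5+228,(y+.5)/4-.5+170)
B=lambda x,y:((x-400+.5)/4-.5+415,(y+.5)/4-.5+180)
S=lambda x,y:((x+.5)/4-.5+265,(y+.5)/4-.5+170)
R=lambda x,y:((x-420+.5)/5-.5+360,(y+.5)/5-.5+135)
print("stand");c=np.array([onz("top",*A(*q),.016) for q in[(40,74),(343,68),(348,258),(42,260)]]);print(c,c.mean(0),[np.linalg.norm(c[i]-c[i-1]) for i in range(4)])
for nm,a,b in[("thick far back",(151,42),(88,115)),("thick near back",(151,248),(304,178)),("thin far back",(301,53),(188,40)),("thin near back",(303,256),(387,92))]:
    print(nm,*tri(A(*a),S(*b)))
for nm,q in[("thick far",[(113,43),(151,42)]),("thick near",[(113,250),(151,248)]),("thin far",[(280,53),(301,53)]),("thin near",[(275,258),(303,256)])]:
    print(nm,[onz("top",*A(*x),.14) for x in q])
print("rack base");c=np.array([onz("top",*B(*q),.012) for q in[(475,35),(652,70),(615,278),(436,240)]]);print(c,c.mean(0),[np.linalg.norm(c[i]-c[i-1]) for i in range(4)])
print("block top");c=np.array([onz("top",*B(*q),.057) for q in[(545,82),(612,97),(590,222),(523,205)]]);print(c,c.mean(0),[np.linalg.norm(c[i]-c[i-1]) for i in range(4)])
for a,b in[((475,35),(745,143)),((436,240),(655,214)),((652,70),None)]:
    if b: print(tri(B(*a),R(*b)))
im=cv2.imread("pics/top0.png")
for y in(185,195,205,215,225,232): print(y,im[y,238:320,2].tolist())
E
```

```text
stand
[[0.5872 0.3205 0.016 ]
 [0.5945 0.0798 0.016 ]
 [0.444  0.0743 0.016 ]
 [0.4399 0.315  0.016 ]] [0.5164 0.1974 0.016 ] [np.float64(0.1474065775091023), np.float64(0.24076821784290017), np.float64(0.1506136423709647), np.float64(0.24074452048211353)]
thick far back [0.5997 0.2213 0.1422] 0.006656915209137313
thick near back [0.4477 0.217  0.1436] 0.0027547899819330398
thin far back [0.5913 0.1107 0.144 ] 0.003976396406889123
thin near back [0.4427 0.1069 0.1459] 0.0020817732931018274
thick far [array([0.596 , 0.2477, 0.14  ]), array([0.5971, 0.2199, 0.14  ])]
thick near [array([0.4449, 0.2443, 0.14  ]), array([0.4466, 0.2168, 0.14  ])]
thin far [array([0.5899, 0.1253, 0.14  ]), array([0.59, 0.11, 0.14])]
thin near [array([0.4403, 0.1269, 0.14  ]), array([0.4419, 0.1066, 0.14  ])]
rack base
[[ 0.5932 -0.3024  0.012 ]
 [ 0.5666 -0.4426  0.012 ]
 [ 0.4019 -0.4096  0.012 ]
 [ 0.4303 -0.2693  0.012 ]] [ 0.498  -0.3559  0.012 ] [np.float64(0.1662480922960406), np.float64(0.1426884092622464), np.float64(0.16792926911187958), np.float64(0.1431078976753698)]
block top
[[ 0.5518 -0.345  
[... 2030 characters left out ...]
142, 159, 165, 168, 168, 168, 172, 172, 153, 139, 142, 143, 143, 144, 148, 150, 155, 184, 212, 220, 220, 218, 180, 131, 131, 184, 196, 164, 181, 209, 208, 180, 132, 102, 99, 96, 92, 91, 89, 90, 93, 100, 149, 176, 173, 163, 141, 129, 137, 136, 136, 136, 137, 142, 147, 166, 151, 92, 34, 21, 20, 22, 21]
232 [165, 214, 220, 221, 221, 220, 202, 176, 177, 190, 179, 147, 116, 102, 102, 98, 94, 92, 92, 103, 115, 121, 131, 147, 157, 173, 196, 208, 217, 220, 221, 221, 221, 220, 220, 221, 221, 221, 221, 220, 220, 215, 207, 203, 203, 201, 202, 204, 206, 195, 174, 134, 103, 99, 97, 93, 92, 91, 91, 94, 102, 147, 172, 172, 165, 164, 195, 217, 219, 218, 219, 219, 219, 219, 217, 195, 130, 46, 20, 21, 20, 24]
```

```bash
python3 -m jog '[[0.088,0,0,0,6.9],[0.088,0,0,0,6.9],[0.088,0,0,0,6.9],[0.088,0.0163,-0.0379,0,0],[0.088,0.0163,-0.0379,0,0],[0.088,0.0163,-0.0379,0,0],[0.088,0.0163,-0.0379,0,0],[0.088,0.0163,-0.0379,0,0]]' 10
python3 -m jog '[[0.088,0.0163,-0.0379,0,0],[0.088,0.0163,-0.0379,0,0],[0.088,0.0163,-0.0379,0,0],[0.088,0.0163,-0.0379,0,0],[0.088,0.0163,-0.0379,0,0],[0.088,0.0163,-0.0379,0,0],[0.088,0.0163,-0.0379,0,0],[0.088,0.0163,-0.0379,0,0]]'
python3 -m jog '[[0.088,0.0163,-0.0379,0,0],[0.088,0.0163,-0.0379,0,0],[0.088,0.0163,-0.0379,0,0],[0.088,0.0163,-0.0379,0,0],[0.088,0.0163,-0.0379,0,0],[0.088,0.0163,-0.0379,0,0],[0.088,0.0163,-0.0379,0,0],[0.088,0,0,0,0]]'
python3 - <<'E'
from h import *
# cork stripes of rack at z=.012, from start picture
im=np.load("pics/top0.npy").astype(float)
c0=np.array([.498,-.356]); yaw=np.radians(-11.3); ex=np.array([np.cos(yaw),np.sin(yaw)]); ey=np.array([-ex[1],ex[0]])
ys=np.arange(-.09,.09,.0005)
for x in(-.078,-.07,-.062,.062,.07,.078):
    pts=np.array([proj("top",[*(c0+x*ex+y*ey),.012]) for y in ys],np.float32)
    r=cv2.remap(im[:,:,1].astype(np.float32),pts[:,0].reshape(1,-1),pts[:,1].reshape(1,-1),cv2.INTER_LINEAR)[0]
    lv=120; cr=[round(1000*(ys[i]+.0005*(lv-r[i])/(r[i+1]-r[i])),1) for i in range(len(r)-1) if (r[i]-lv)*(r[i+1]-lv)<0]
    print(x,int(r.min()),int(r.max()),cr)
for y in(-.058,-.0,.058):
    xs=np.arange(-.11,.11,.0005)
    pts=np.array([proj("top",[*(c0+x*ex+y*ey),.012]) for x in xs],np.float32)
    r=cv2.remap(im[:,:,1].astype(np.float32),pts[:,0].reshape(1,-1),pts[:,1].reshape(1,-1),cv2.INTER_LINEAR)[0]
    print(y,[round(1000*xs[i],1) for i in range(len(r)-1) if (r[i]-120)*(r[i+1]-120)<0])
E
```

```text
time: 0.77
eef_pos: [0.2963, -0.3366, 0.2602]
tcp_rot: [[0.999, 0.033, -0.0], [0.033, -0.999, 0.001], [-0.0, -0.001, -1.0]]
ft_force: [1.3, -0.3, -0.1]
grip_width: 0.999
grip_force: 0.0
time: 1.43
eef_pos: [0.4165, -0.0291, 0.2607]
tcp_rot: [[0.999, 0.033, 0.0], [0.033, -0.999, -0.0], [0.0, 0.0, -1.0]]
ft_force: [0.1, -0.5, 0.1]
grip_width: 0.998
grip_force: 0.0
time: 2.1
eef_pos: [0.5223, 0.2434, 0.2595]
tcp_rot: [[0.999, 0.038, -0.001], [0.038, -0.999, 0.002], [-0.001, -0.002, -1.0]]
ft_force: [-0.2, -0.3, -0.6]
grip_width: 0.995
grip_force: 0.0
-0.078 69 218 [np.float64(-70.4), np.float64(-55.8), np.float64(-35.8), np.float64(20.7), np.float64(53.6), np.float64(72.8)]
-0.07 68 218 [np.float64(-71.7), np.float64(-55.6), np.float64(-35.1), np.float64(20.8), np.float64(55.2), np.float64(72.4)]
-0.062 69 208 [np.float64(-71.1), np.float64(-56.1), np.float64(-35.3), np.float64(21.6), np.float64(54.7), np.float64(73.4)]
0.062 56 203 [np.float64(-73.0), np.float64(-57.2), np.float64(-38.5), np.float64(20.5), np.float64(51.6), np.float64(72.4)]
0.07 65 206 [np.float64(-70.9), np.float64(-56.3), np.float64(-35.7), np.float64(20.6), np.float64(54.1), np.float64(72.6)]
0.078 67 204 [np.float64(-71.3), np.float64(-56.2), np.float64(-36.1), np.float64(20.6), np.float64(54.5), np.float64(72.7)]
-0.058 [np.float64(-84.0), np.float64(81.5)]
-0.0 [np.float64(-84.5), np.float64(83.0)]
0.058 [np.float64(-83.5), np.float64(83.5)]
```

```bash
python3 -m jog '[[0.088,0,0.004,0,0],[0.088,0,0,0.025,0],[0.088,0,0,0.025,0],[0.088,0,0,0.025,0],[0.088,0,0,0.025,0],[0.088,0,0,0.015,0],[0.088,0,0,0.01,0],[0.088,0,0,0,0]]' 10
python3 - <<'E'
from h import *
for n in("side","top"):
    im=manip.get_image(n);np.save(f"pics/{n}1.npy",im)
    if n=="side": cv2.imwrite("pics/s1.png",cv2.resize(im[120:290,230:410,::-1],None,fx=3.5,fy=3.5,interpolation=cv2.INTER_CUBIC))
print(manip.get_state()["eef_pos"])
E
```

```text
time: 2.77
eef_pos: [0.5201, 0.232, 0.1335]
tcp_rot: [[0.999, 0.032, -0.004], [0.032, -0.999, -0.001], [-0.004, 0.001, -1.0]]
ft_force: [-0.5, 0.7, -0.1]
grip_width: 0.998
grip_force: 0.0
[0.522  0.233  0.1363]
```

View pics/s1.png

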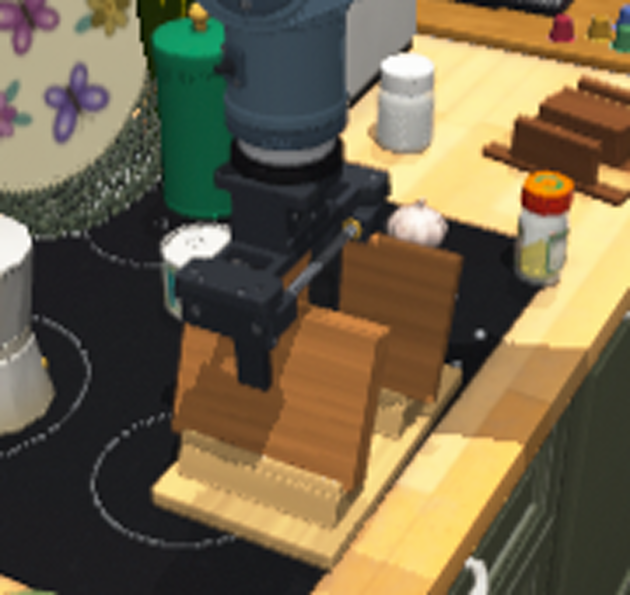

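```bash
python3 -m jog '[[0.088,0,-0.005,0,0],[0.07,0,0,0,0],[0.055,0,0,0,0],[0.045,0,0,0,0],[0.04,0,0,0,0],[0.035,0,0,0,0],[0.03,0,0,0,0],[0.02,0,0,0,0]]' 10
python3 -m jog '[[0.01,0,0,0,0],[0.01,0,0,0,0],[0.01,0,0,0,0],[0.01,0,0,0,0],[0.01,0,0,0,0],[0.01,0,0,0,0],[0.01,0,0,0,0],[0.01,0,0,0,0]]' 10
```

```text
time: 3.53
eef_pos: [0.5215, 0.2387, 0.1357]
tcp_rot: [[0.999, 0.034, -0.0], [0.034, -0.999, -0.0], [-0.0, 0.0, -1.0]]
ft_force: [-0.7, -0.2, 0.8]
grip_width: 0.493
grip_force: 0.0
time: 4.2
eef_pos: [0.5216, 0.2387, 0.1358]
tcp_rot: [[0.999, 0.033, 0.0], [0.033, -0.999, 0.0], [0.0, -0.0, -1.0]]
ft_force: [-0.6, -0.7, 1.7]
grip_width: 0.417
grip_force: 9.4
```

```bash
python3 -m jog '[[0.01,0,0.0016,-0.0048,0],[0.01,0,0.0016,-0.0048,0],[0.01,0,0.0031,-0.0095,0],[0.01,0,0.0031,-0.0095,0],[0.01,0,0.0031,-0.0095,0],[0.01,0,0.0031,-0.0095,0],[0.01,0,0.0031,-0.0095,0],[0.01,0,0,0,0]]' 14
python3 - <<'E'
from h import *
im=manip.get_image("side");cv2.imwrite("pics/s2.png",cv2.resize(im[100:290,230:410,::-1],None,fx=3.1,fy=3.1,interpolation=cv2.INTER_CUBIC))
E
```

```text
time: 4.87
eef_pos: [0.5235, 0.2196, 0.1958]
tcp_rot: [[0.999, 0.033, 0.004], [0.033, -0.999, 0.0], [0.004, -0.0, -1.0]]
ft_force: [-1.8, 1.7, -0.7]
grip_width: 0.411
grip_force: 12.9
```

View pics/s2.png

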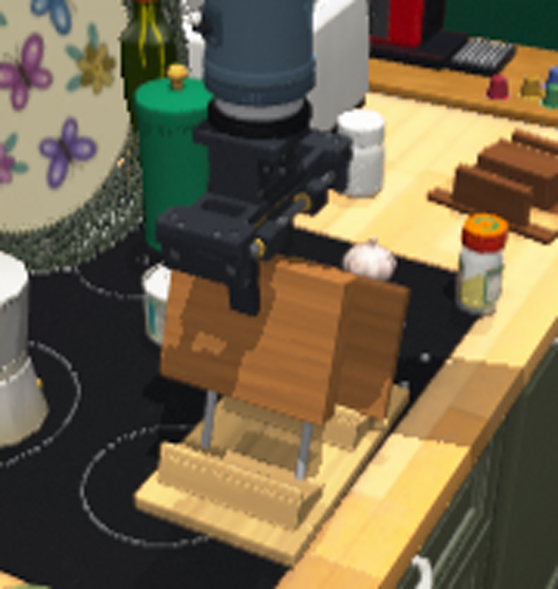

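```bash
python3 -m jog '[[0.01,0,0.0031,-0.0095,0],[0.01,0,0.0031,-0.0095,0],[0.01,0,0.0031,-0.0095,0],[0.01,0,0.0031,-0.0095,0],[0.01,0,0.0031,-0.0095,0],[0.01,0,0,-0.0095,0],[0.01,0,0,0,0],[0.01,0,0,0,0]]' 14
python3 -m jog '[[0.01,0,0,0,0],[0.01,0,0,0,0],[0.01,0,0,0,0],[0.01,0,0,0,0],[0.01,0,0,0,0],[0.01,0,0,0,0],[0.01,0,0,0,0],[0.01,0,0,0,0]]' 40
```

```text
time: 5.58
eef_pos: [0.5231, 0.2044, 0.2507]
tcp_rot: [[0.999, 0.033, 0.002], [0.033, -0.999, 0.0], [0.002, -0.0, -1.0]]
ft_force: [-0.3, 0.7, -3.3]
grip_width: 0.318
grip_force: 14.0
time: 6.25
eef_pos: [0.5227, 0.2046, 0.2498]
tcp_rot: [[0.999, 0.034, -0.0], [0.034, -0.999, 0.0], [-0.0, -0.0, -1.0]]
ft_force: [0.1, 0.5, -3.1]
grip_width: 0.314
grip_force: 40.0
```

```bash
python3 -m jog '[[0.01,0,0,-0.025,6.6],[0.01,0,0,-0.025,6.6],[0.01,0.0033,0.02,0,0],[0.01,0.0066,0.0398,0,0],[0.01,0.0066,0.0398,0,0],[0.01,0.0066,0.0398,0,0],[0.01,0.0066,0.0398,0,0],[0.01,0.0066,0.0398,0,0]]' 40
python3 -m jog '[[0.01,0.0066,0.0398,0,0],[0.01,0.0066,0.0398,0,0],[0.01,0.0066,0.0398,0,0],[0.01,0.0066,0.0398,0,0],[0.01,0.0066,0.0398,0,0],[0.01,0.0066,0.0398,0,0],[0.01,0.0066,0.0398,0,0],[0.01,0.0033,0.02,0,0]]'
python3 -m jog '[[0.01,0,0,0.03,0],[0.01,0,0,0.03,0],[0.01,0,0,0.02,0],[0.01,0,0,0,0],[0.01,0,0,0,0],[0.01,0,0,0,0],[0.01,0,0,0,0],[0.01,0,0,0,0]]'
python3 - <<'E'
from h import *
print(manip.get_state()["joints"])
for n in("side","top"):
    im=manip.get_image(n);np.save(f"pics/{n}3.npy",im);cv2.imwrite(f"pics/{n}3.png",im[:,:,::-1])
s=cv2.imread("pics/side3.png");t=cv2.imread("pics/top3.png")
o=np.hstack([cv2.resize(s[80:190,330:440],None,fx=3.6,fy=3.6,interpolation=cv2.INTER_CUBIC),cv2.resize(t[160:270,400:510],None,fx=3.6,fy=3.6,interpolation=cv2.INTER_CUBIC)])
cv2.imwrite("pics/p3.png",o)
E
```

```text
time: 6.92
eef_pos: [0.5151, -0.019, 0.3001]
tcp_rot: [[0.981, -0.195, 0.001], [-0.195, -0.981, -0.0], [0.001, 0.0, -1.0]]
ft_force: [0.3, 0.3, -3.8]
grip_width: 0.312
grip_force: 40.0
time: 7.58
eef_pos: [0.5046, -0.3245, 0.2997]
tcp_rot: [[0.98, -0.199, -0.0], [-0.199, -0.98, -0.002], [0.0, 0.002, -1.0]]
ft_force: [-0.5, 0.6, -2.7]
grip_width: 0.318
grip_force: 40.0
time: 8.25
eef_pos: [0.5065, -0.3204, 0.222]
tcp_rot: [[0.981, -0.195, 0.003], [-0.195, -0.981, -0.002], [0.003, 0.002, -1.0]]
ft_force: [-0.7, -0.2, -3.1]
grip_width: 0.316
grip_force: 40.0
[-0.7619  0.2676  1.5835 -0.      1.2868  1.0054]
```

View pics/p3.png

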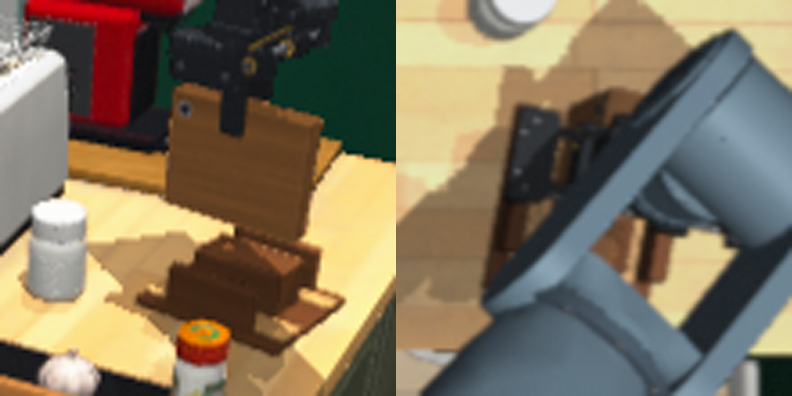

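```bash
cat >> h.py <<'E'
def prof(im,n,pts):
    q=np.array([proj(n,p) for p in pts],np.float32)
    return np.stack([cv2.remap(im[:,:,k].astype(np.float32),q[:,0].reshape(1,-1),q[:,1].reshape(1,-1),cv2.INTER_LINEAR)[0] for k in range(3)],1)
def edge(im,n,pts,s):
    r=prof(im,n,pts); g=np.linalg.norm(r[3:]-r[:-3],axis=1); i=np.argsort(g)[::-1]
    return s[i[0]+1]*1000,int(g[i[0]])
def face(im,tcp,R,half):
    ex=R[:,0];up=-R[:,2];f=-R[:,1]*half   # +y(world) face
    c=tcp+f
    for nm,a,b,xs in(("bottom",-.14,-.085,(-.06,-.045,-.03,-.015,0,.015,.03,.045,.06)),("top",-.01,.035,(-.06,-.045,-.03,.03,.045,.06))):
        s=np.arange(a,b,.001); print(nm,[(x,)+edge(im,"side",[c+x*ex+z*up for z in s],s) for x in xs])
    for nm,a,b in(("x-",-.09,-.06),("x+",.06,.09)):
        s=np.arange(a,b,.001); print(nm,[(z,)+edge(im,"side",[c+x*ex+z*up for x in s],s) for z in(-.02,-.04,-.06,-.08)])
E
python3 - <<'E'
from h import *
s=manip.get_state();face(np.load("pics/side3.npy"),s["eef_pos"],s["tcp_rot"],.014)
print(s["eef_pos"],s["tcp_rot"][:,0])
E
```

```text
bottom [(-0.06, np.float64(-121.0), 54), (-0.045, np.float64(-121.0), 83), (-0.03, np.float64(-122.0), 41), (-0.015, np.float64(-111.99999999999999), 25), (0, np.float64(-112.99999999999999), 141), (0.015, np.float64(-112.99999999999999), 107), (0.03, np.float64(-109.99999999999999), 128), (0.045, np.float64(-110.99999999999999), 136), (0.06, np.float64(-110.99999999999999), 138)]
top [(-0.06, np.float64(16.999999999999975), 94), (-0.045, np.float64(15.999999999999979), 73), (-0.03, np.float64(18.999999999999975), 94), (0.03, np.float64(14.99999999999998), 66), (0.045, np.float64(14.99999999999998), 58), (0.06, np.float64(14.99999999999998), 82)]
x- [(-0.02, np.float64(-86.0), 89), (-0.04, np.float64(-86.0), 71), (-0.06, np.float64(-89.0), 105), (-0.08, np.float64(-89.0), 108)]
x+ [(-0.02, np.float64(71.00000000000001), 37), (-0.04, np.float64(72.00000000000001), 55), (-0.06, np.float64(75.00000000000001), 61), (-0.08, np.float64(73.00000000000001), 72)]
[ 0.5062 -0.3202  0.2213] [ 0.9807 -0.1954  0.002 ]
```

```bash
python3 -m jog '[[0.01,0.0005,-0.001,0.01,0],[0.01,0,0,0.015,0],[0.01,0,0,0.01,0],[0.01,0,0,0.006,0],[0.01,0,0,0.004,0],[0.01,0,0,0,0],[0.01,0,0,0,0],[0.01,0,0,0,0]]' 40
python3 - <<'E'
from h import *
E=[]
for n in("side","top","top"):
    im=manip.get_image(n);np.save(f"pics/{n}4.npy",im); E.append(manip.get_state()["eef_pos"])
print(np.array(E),manip.get_state()["tcp_rot"][:,0])
# near/far ends: side & top, board bottom vs slot
s=np.load("pics/side4.npy")[115:185,360:430,::-1]; t=np.load("pics/top4.npy")[180:255,415:490,::-1]
o=np.hstack([cv2.resize(s,(400,400),interpolation=cv2.INTER_CUBIC),cv2.resize(t,(400,400),interpolation=cv2.INTER_CUBIC)]);cv2.imwrite("pics/p4.png",o)
E
```

```text
time: 9.02
eef_pos: [0.5066, -0.3193, 0.1755]
tcp_rot: [[0.981, -0.196, 0.001], [-0.196, -0.981, -0.001], [0.001, 0.001, -1.0]]
ft_force: [0.1, -0.1, -2.6]
grip_width: 0.316
grip_force: 40.0
[[ 0.5067 -0.3193  0.1756]
 [ 0.5066 -0.3193  0.1756]
 [ 0.5066 -0.3192  0.1755]] [ 0.9807 -0.1955  0.001 ]
```

View pics/p4.png

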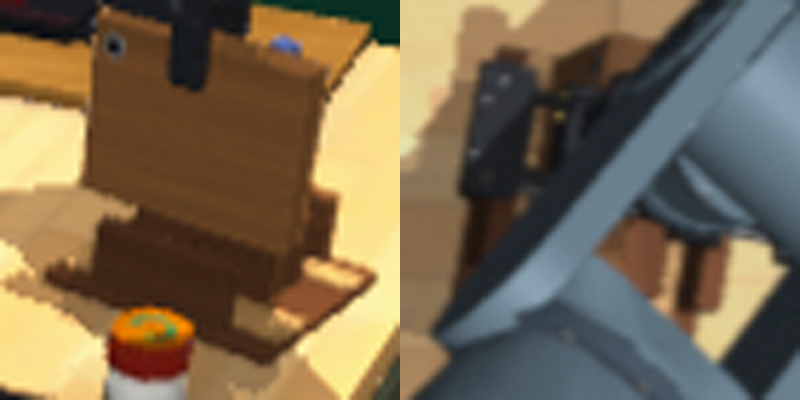

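```bash
python3 -m jog '[[0.01,0,0,0.003,0],[0.01,0,0,0.003,0],[0.01,0,0,0.003,0],[0.01,0,0,0.003,0],[0.01,0,0,0.003,0],[0.01,0,0,0.003,0],[0.01,0,0,0,0],[0.01,0,0,0,0]]' 40
```

```text
time: 9.83
eef_pos: [0.5061, -0.3188, 0.1564]
tcp_rot: [[0.981, -0.196, -0.001], [-0.196, -0.981, 0.0], [-0.001, -0.0, -1.0]]
ft_force: [-0.8, -1.0, -3.0]
grip_width: 0.315
grip_force: 40.0
```

```bash
python3 -m jog '[[0.01,0,0,0.005,0],[0.01,0,0,0.005,0],[0.01,0,0,0.005,0],[0.01,0,0,0.005,0],[0.01,0,0,0.004,0],[0.01,0,0,0.004,0],[0.01,0,0,0,0],[0.01,0,0,0,0]]' 40
```

```text
time: 10.5
eef_pos: [0.5061, -0.3188, 0.1284]
tcp_rot: [[0.981, -0.196, -0.001], [-0.196, -0.981, 0.001], [-0.001, -0.0, -1.0]]
ft_force: [-0.4, 0.4, -2.9]
grip_width: 0.31
grip_force: 40.0
```

```bash
python3 -m jog '[[0.01,0,0,0.001,0],[0.01,0,0,0.001,0],[0.01,0,0,0.001,0],[0.01,0,0,0,0],[0.01,0,0,0,0],[0.01,0,0,0,0],[0.01,0,0,0,0],[0.01,0,0,0,0]]' 40
```

```text
time: 11.17
eef_pos: [0.5063, -0.319, 0.1259]
tcp_rot: [[0.981, -0.196, 0.0], [-0.196, -0.981, -0.0], [0.0, 0.0, -1.0]]
ft_force: [-0.4, -1.1, -4.0]
grip_width: 0.312
grip_force: 40.0
```

```bash
python3 -m jog '[[0.01,0,0,0.001,0],[0.01,0,0,0.001,0],[0.01,0,0,0.0,0],[0.01,0,0,0,0],[0.01,0,0,0,0],[0.01,0,0,0,0],[0.01,0,0,0,0],[0.01,0,0,0,0]]' 40
```

```text
time: 11.83
eef_pos: [0.5063, -0.319, 0.1239]
tcp_rot: [[0.981, -0.196, 0.0], [-0.196, -0.981, -0.0], [0.0, 0.0, -1.0]]
ft_force: [0.5, -0.0, -2.9]
grip_width: 0.317
grip_force: 40.0
```

```bash
python3 -m jog '[[0.01,0,0,0.001,0],[0.01,0,0,0.001,0],[0.01,0,0,0.0,0],[0.01,0,0,0,0],[0.01,0,0,0,0],[0.01,0,0,0,0],[0.01,0,0,0,0],[0.01,0,0,0,0]]' 40
```

```text
time: 12.5
eef_pos: [0.5064, -0.3191, 0.1222]
tcp_rot: [[0.981, -0.196, 0.0], [-0.196, -0.981, -0.0], [0.0, 0.0, -1.0]]
ft_force: [-3.5, 1.6, 4.2]
grip_width: 0.31
grip_force: 40.0
```

```bash
python3 -m jog '[[0.01,0,0,0.001,0],[0.01,0,0,0,0],[0.01,0,0,0,0],[0.01,0,0,0,0],[0.01,0,0,0,0],[0.01,0,0,0,0],[0.01,0,0,0,0],[0.01,0,0,0,0]]' 5
python3 -m jog '[[0.03,0,0,0,0],[0.035,0,0,0,0],[0.045,0,0,0,0],[0.055,0,0,0,0],[0.055,0,0,0,0],[0.055,0,0,0,0],[0.055,0,0,0,0],[0.055,0,0,0,0]]' 5
```

```text
time: 13.17
eef_pos: [0.5067, -0.3192, 0.1215]
tcp_rot: [[0.981, -0.196, 0.001], [-0.196, -0.981, -0.001], [0.001, 0.0, -1.0]]
ft_force: [-2.0, 1.8, 5.7]
grip_width: 0.314
grip_force: 5.0
time: 13.83
eef_pos: [0.5063, -0.3189, 0.1208]
tcp_rot: [[0.981, -0.196, -0.0], [-0.196, -0.981, 0.0], [-0.0, -0.0, -1.0]]
ft_force: [-0.9, 0.2, -0.0]
grip_width: 0.627
grip_force: 0.0
```

```bash
python3 -m jog '[[0.055,0,0,-0.01,0],[0.055,0,0,-0.02,0],[0.055,0,0,-0.03,0],[0.055,0,0,-0.04,0],[0.055,0,0,-0.04,0],[0.07,0,-0.02,0,0],[0.088,-0.0066,-0.04,0,0],[0.088,-0.0066,-0.04,0,0]]' 10
python3 -m jog '[[0.088,-0.0066,-0.0398,0,0],[0.088,-0.0066,-0.0398,0,0],[0.088,-0.0066,-0.0398,0,0],[0.088,-0.0066,-0.0398,0,0],[0.088,-0.0066,-0.0398,0,0],[0.088,-0.0066,-0.0398,0,0],[0.088,0,0,0,-6.6],[0.088,0,0,0,-6.6]]' 10
python3 - <<'E'
from h import *
for n in("side","top"):
    im=manip.get_image(n);np.save(f"pics/{n}5.npy",im)
print(manip.get_state()["eef_pos"],manip.get_state()["tcp_rot"][:,0])
s=np.load("pics/side5.npy")[100:180,350:430,::-1]; t=np.load("pics/top5.npy")[180:255,415:490,::-1]
o=np.hstack([cv2.resize(s,(400,400),interpolation=cv2.INTER_CUBIC),cv2.resize(t,(400,400),interpolation=cv2.INTER_CUBIC)]);cv2.imwrite("pics/p5.png",o)
E
```

```text
time: 14.5
eef_pos: [0.5131, -0.2185, 0.2628]
tcp_rot: [[0.98, -0.198, 0.003], [-0.198, -0.98, -0.002], [0.003, 0.001, -1.0]]
ft_force: [-0.6, 0.1, 0.1]
grip_width: 0.827
grip_force: 0.0
time: 15.17
eef_pos: [0.5206, 0.0264, 0.2619]
tcp_rot: [[0.999, 0.043, 0.001], [0.043, -0.999, -0.0], [0.001, 0.0, -1.0]]
ft_force: [-0.5, -0.5, -0.3]
grip_width: 1.002
grip_force: 0.0
[0.5208 0.0245 0.2617] [0.9993 0.0365 0.001 ]
```

View pics/p5.png

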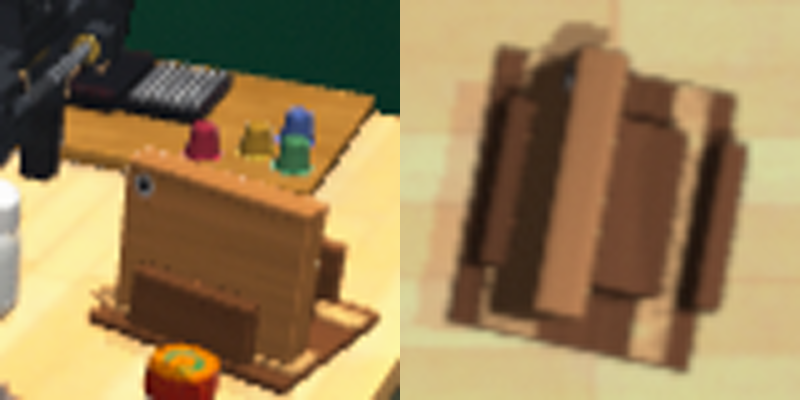

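```bash
python3 -m jog '[[0.088,0,-0.03,0,0],[0.088,0,-0.03,0,0],[0.088,0,-0.03,0,0],[0.088,0,-0.0075,0,0],[0.088,0,0,0.02,0],[0.088,0,0,0.02,0],[0.088,0,0,0,0],[0.088,0,0,0,0]]' 10
python3 - <<'E'
from h import *
Q=lambda x,y:((x-400+.5)/5.333-.5+415,(y+.5)/5.333-.5+180)
c=np.array([onz("top",*Q(*q),.132)[:2] for q in[(583,50),(630,53),(580,318),(533,312)]])
ex=np.array([.9806,-.1959]);ey=np.array([.1959,.9806]);d=c.mean(0)-[.5049,-.3190]
print(c,"offset from slot along/across mm",d@ex*1e3,d@ey*1e3,"size",np.linalg.norm(c[1]-c[0]),np.linalg.norm(c[2]-c[1]))
# across position by profile of the top face
im=np.load("pics/top5.npy");o=np.array([.5049,-.3190]);s=np.arange(-.03,.03,.0005)
for x in(-.05,-.02,.0,.02,.05):
    r=prof(im,"top",[[*(o+x*ex+y*ey),.132] for y in s]);v=r[:,0]
    print(x,[round(s[i]*1e3,1) for i in range(len(v)-1) if (v[i]-125)*(v[i+1]-125)<0],v.min(),v.max())
# thin board top edges in pic0 are known; refine front/back edge at middle
im=np.load("pics/top5.npy")
print(manip.get_state()["eef_pos"])
E
```

```text
time: 15.93
eef_pos: [0.517, 0.1203, 0.2203]
tcp_rot: [[1.0, 0.031, -0.002], [0.031, -1.0, -0.0], [-0.002, 0.0, -1.0]]
ft_force: [-0.7, 0.2, 0.8]
grip_width: 0.998
grip_force: 0.0
[[ 0.5773 -0.3191]
 [ 0.5759 -0.345 ]
 [ 0.4302 -0.3149]
 [ 0.4332 -0.2893]] offset from slot along/across mm -1.1088904361853622 1.732188201724039 size 0.02589198187590778 0.1488325526891739
-0.05 [np.float64(-13.5), np.float64(13.5)] 57.20703 179.92578
-0.02 [np.float64(-14.0), np.float64(13.5)] 57.59375 178.22656
0.0 [np.float64(-13.5), np.float64(13.5)] 58.0 179.0
0.02 [np.float64(-14.0), np.float64(13.5)] 57.365234 175.4082
0.05 [np.float64(-13.0), np.float64(14.0)] 54.609375 173.60938
[0.517  0.1203 0.2203]
```

```bash
python3 -m jog '[[0.088,0,-0.0015,0.02,0],[0.088,0,0,0.02,0],[0.088,0,0,0.02,0],[0.088,0,0,0.016,0],[0.088,0,0,0.01,0],[0.07,0,0,0,0],[0.055,0,0,0,0],[0.04,0,0,0,0]]' 10
python3 -m jog '[[0.03,0,0,0,0],[0.02,0,0,0,0],[0.01,0,0,0,0],[0.005,0,0,0,0],[0.005,0,0,0,0],[0.005,0,0,0,0],[0.005,0,0,0,0],[0.005,0,0,0,0]]' 10
```

```text
time: 16.6
eef_pos: [0.5186, 0.1223, 0.1364]
tcp_rot: [[0.999, 0.033, 0.002], [0.033, -0.999, 0.0], [0.002, 0.0, -1.0]]
ft_force: [0.4, 0.3, 0.8]
grip_width: 0.794
grip_force: 0.0
time: 17.27
eef_pos: [0.5175, 0.1228, 0.1349]
tcp_rot: [[0.999, 0.033, -0.0], [0.033, -0.999, 0.001], [0.0, -0.001, -1.0]]
ft_force: [-0.7, 1.5, 1.2]
grip_width: 0.26
grip_force: 9.4
```

Gripped (23 mm, still leaning, as expected). Draw along the board's z, then squeeze upright.

```bash
python3 -m jog '[[0.005,0,0.0016,-0.0048,0],[0.005,0,0.0016,-0.0048,0],[0.005,0,0.0031,-0.0095,0],[0.005,0,0.0031,-0.0095,0],[0.005,0,0.0031,-0.0095,0],[0.005,0,0.0031,-0.0095,0],[0.005,0,0.0031,-0.0095,0],[0.005,0,0,0,0]]' 14
python3 -m jog '[[0.005,0,0.0031,-0.0095,0],[0.005,0,0.0031,-0.0095,0],[0.005,0,0.0031,-0.0095,0],[0.005,0,0.0031,-0.0095,0],[0.005,0,0.0031,-0.0095,0],[0.005,0,0,-0.0095,0],[0.005,0,0,0,0],[0.005,0,0,0,0]]' 14
python3 -m jog '[[0.005,0,0,0,0],[0.005,0,0,0,0],[0.005,0,0,0,0],[0.005,0,0,0,0],[0.005,0,0,0,0],[0.005,0,0,0,0],[0.005,0,0,0,0],[0.005,0,0,0,0]]' 40
```

```text
time: 17.93
eef_pos: [0.5194, 0.1033, 0.1948]
tcp_rot: [[0.999, 0.033, 0.004], [0.033, -0.999, -0.0], [0.004, 0.0, -1.0]]
ft_force: [-0.9, 2.8, 1.4]
grip_width: 0.263
grip_force: 13.3
time: 18.6
eef_pos: [0.519, 0.0882, 0.2497]
tcp_rot: [[0.999, 0.033, 0.002], [0.033, -0.999, -0.0], [0.002, 0.0, -1.0]]
ft_force: [0.8, 0.1, -2.3]
grip_width: 0.17
grip_force: 14.0
time: 19.27
eef_pos: [0.5186, 0.0884, 0.2489]
tcp_rot: [[0.999, 0.034, -0.0], [0.034, -0.999, 0.0], [-0.0, -0.0, -1.0]]
ft_force: [0.1, -0.9, -1.9]
grip_width: 0.166
grip_force: 40.0
```

```bash
python3 -m jog '[[0.005,0,0,-0.025,6.6],[0.005,0,0,-0.025,6.6],[0.005,0.0028,0.02,0,0],[0.005,0.0054,0.0398,0,0],[0.005,0.0054,0.0398,0,0],[0.005,0.0054,0.0398,0,0],[0.005,0.0054,0.0398,0,0],[0.005,0.0054,0.0398,0,0]]' 40
python3 -m jog '[[0.005,0.0054,0.0398,0,0],[0.005,0.0054,0.0398,0,0],[0.005,0.0054,0.0398,0,0],[0.005,0.0054,0.0398,0,0],[0.005,0.0054,0.0398,0,0],[0.005,0.0054,0.0398,0,0],[0.005,0.0038,0.028,0,0],[0.005,0,0,0,0]]'
python3 -m jog '[[0.005,0,0,0.03,0],[0.005,0,0,0.03,0],[0.005,0,0,0.02,0],[0.005,0,0,0,0],[0.005,0,0,0,0],[0.005,0,0,0,0],[0.005,0,0,0,0],[0.005,0,0,0,0]]'
python3 - <<'E'
from h import *
im=manip.get_image("side");np.save("pics/side6.npy",im)
s=manip.get_state();face(im,s["eef_pos"],s["tcp_rot"],.0075)
print(s["eef_pos"],s["tcp_rot"][:,0])
d=np.array([.4885,-.4009])-s["eef_pos"][:2];print("to go tx,ty",d@s["tcp_rot"][:2,0],d@s["tcp_rot"][:2,1])
cv2.imwrite("pics/p6.png",cv2.resize(im[80:180,340:450,::-1],None,fx=5,fy=5,interpolation=cv2.INTER_CUBIC))
E
```

```text
time: 19.93
eef_pos: [0.5046, -0.1339, 0.2991]
tcp_rot: [[0.981, -0.195, 0.001], [-0.195, -0.981, -0.0], [0.001, 0.0, -1.0]]
ft_force: [1.5, -0.2, -1.7]
grip_width: 0.169
grip_force: 40.0
time: 20.6
eef_pos: [0.4867, -0.4066, 0.2982]
tcp_rot: [[0.98, -0.201, -0.001], [-0.201, -0.98, -0.002], [-0.0, 0.002, -1.0]]
ft_force: [0.1, -0.8, -1.4]
grip_width: 0.165
grip_force: 40.0
time: 21.27
eef_pos: [0.4891, -0.4016, 0.2212]
tcp_rot: [[0.981, -0.195, 0.002], [-0.195, -0.981, -0.003], [0.003, 0.002, -1.0]]
ft_force: [-0.7, 0.1, -2.2]
grip_width: 0.166
grip_force: 40.0
bottom [(-0.06, np.float64(-112.99999999999999), 119), (-0.045, np.float64(-109.99999999999999), 99), (-0.03, np.float64(-110.99999999999999), 45), (-0.015, np.float64(-110.99999999999999), 71), (0, np.float64(-110.99999999999999), 66), (0.015, np.float64(-110.99999999999999), 51), (0.03, np.float64(-107.99999999999999), 53), (0.045, np.float64(-111.99999999999999), 51), (0.06, np.float64(-120.0), 65)]
top [(-0.06, np.float64(10.999999999999984), 60), (-0.045, np.float64(9.999999999999982), 71), (-0.03, np.float64(12.999999999999979), 86), (0.03, np.float64(13.999999999999979), 63), (0.045, np.float64(13.999999999999979), 60), (0.06, np.float64(13.999999999999979), 69)]
x- [(-0.02, np.float64(-82.99999999999999), 74), (-0.04, np.float64(-81.99999999999999), 78), (-0.06, np.float64(-81.99999999999999), 132), (-0.08, np.float64(-81.99999999999999), 131)]
x+ [(-0.02, np.float64(70.0), 43), (-0.04, np.float64(71.00000000000001), 44), (-0.06, np.float64(74.00000000000001), 56), (-0.08, np.float64(71.00000000000001), 53)]
[ 0.489  -0.4015  0.2208] [ 0.9807 -0.1953  0.0024]
to go tx,ty -0.0005866858647527403 -0.00045578343940659425
```

View pics/p6.png

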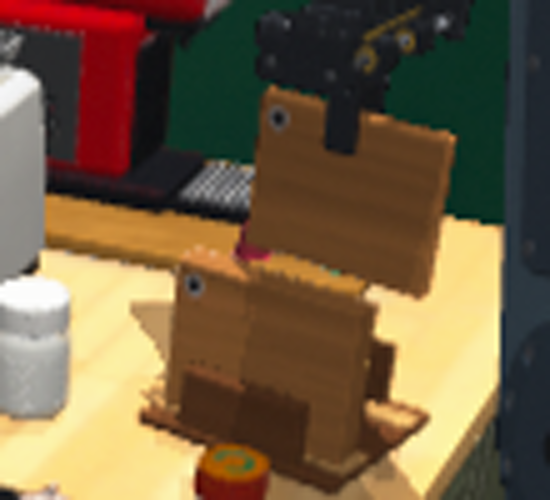

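```bash
python3 -m jog '[[0.005,0.002,-0.0005,0.01,0],[0.005,0,0,0.015,0],[0.005,0,0,0.01,0],[0.005,0,0,0.006,0],[0.005,0,0,0.004,0],[0.005,0,0,0,0],[0.005,0,0,0,0],[0.005,0,0,0,0]]' 40
python3 - <<'E'
from h import *
s=manip.get_state();d=np.array([.4885,-.4009])-s["eef_pos"][:2];print("to go tx,ty",d@s["tcp_rot"][:2,0],d@s["tcp_rot"][:2,1])
E
```

```text
time: 21.98
eef_pos: [0.4907, -0.4012, 0.1746]
tcp_rot: [[0.981, -0.196, 0.001], [-0.196, -0.981, -0.001], [0.001, 0.001, -1.0]]
ft_force: [-0.4, -0.4, -1.8]
grip_width: 0.165
grip_force: 40.0
to go tx,ty -0.0021884543143285314 0.00011431046062312609
```

```bash
python3 -m jog '[[0.005,0,0,0.003,0],[0.005,0,0,0.003,0],[0.005,0,0,0.003,0],[0.005,0,0,0.003,0],[0.005,0,0,0.003,0],[0.005,0,0,0.003,0],[0.005,0,0,0,0],[0.005,0,0,0,0]]' 40
```

```text
time: 22.65
eef_pos: [0.4902, -0.4007, 0.1555]
tcp_rot: [[0.981, -0.196, -0.0], [-0.196, -0.981, 0.001], [-0.001, -0.0, -1.0]]
ft_force: [-0.6, 0.4, -2.0]
grip_width: 0.166
grip_force: 40.0
```

```bash
python3 -m jog '[[0.005,0,0,0.005,0],[0.005,0,0,0.005,0],[0.005,0,0,0.005,0],[0.005,0,0,0.005,0],[0.005,0,0,0.004,0],[0.005,0,0,0.004,0],[0.005,0,0,0,0],[0.005,0,0,0,0]]' 40
```

```text
time: 23.32
eef_pos: [0.4902, -0.4007, 0.1275]
tcp_rot: [[0.981, -0.196, -0.0], [-0.196, -0.981, 0.0], [-0.001, -0.0, -1.0]]
ft_force: [0.8, -0.5, -1.1]
grip_width: 0.165
grip_force: 40.0
```

```bash
python3 -m jog '[[0.005,0,0,0.001,0],[0.005,0,0,0.001,0],[0.005,0,0,0.001,0],[0.005,0,0,0,0],[0.005,0,0,0,0],[0.005,0,0,0,0],[0.005,0,0,0,0],[0.005,0,0,0,0]]' 40
```

```text
time: 23.98
eef_pos: [0.4904, -0.4009, 0.125]
tcp_rot: [[0.981, -0.196, 0.0], [-0.196, -0.981, -0.0], [0.0, 0.0, -1.0]]
ft_force: [0.5, 0.3, -2.0]
grip_width: 0.16
grip_force: 40.0
```

```bash
python3 -m jog '[[0.005,0,0,0.001,0],[0.005,0,0,0.001,0],[0.005,0,0,0,0],[0.005,0,0,0,0],[0.005,0,0,0,0],[0.005,0,0,0,0],[0.005,0,0,0,0],[0.005,0,0,0,0]]' 40
```

```text
time: 24.65
eef_pos: [0.4904, -0.4009, 0.123]
tcp_rot: [[0.981, -0.196, 0.0], [-0.196, -0.981, -0.0], [0.0, 0.0, -1.0]]
ft_force: [-0.1, -0.6, -2.0]
grip_width: 0.164
grip_force: 40.0
```

```bash
python3 -m jog '[[0.005,0,0,0.001,0],[0.005,0,0,0.001,0],[0.005,0,0,0,0],[0.005,0,0,0,0],[0.005,0,0,0,0],[0.005,0,0,0,0],[0.005,0,0,0,0],[0.005,0,0,0,0]]' 40
```

```text
time: 25.32
eef_pos: [0.4911, -0.4013, 0.1219]
tcp_rot: [[0.981, -0.196, 0.002], [-0.196, -0.981, -0.001], [0.002, 0.001, -1.0]]
ft_force: [2.0, 0.1, 5.8]
grip_width: 0.171
grip_force: 40.0
```

```bash
python3 -m jog '[[0.005,0,0,0.001,0],[0.005,0,0,0,0],[0.005,0,0,0,0],[0.005,0,0,0,0],[0.005,0,0,0,0],[0.005,0,0,0,0],[0.005,0,0,0,0],[0.005,0,0,0,0]]' 5
python3 -m jog '[[0.017,0,0,0,0],[0.022,0,0,0,0],[0.03,0,0,0,0],[0.04,0,0,0,0],[0.04,0,0,0,0],[0.04,0,0,0,0],[0.04,0,0,0,0],[0.04,0,0,0,0]]' 5
```

```text
time: 25.98
eef_pos: [0.4909, -0.4014, 0.1208]
tcp_rot: [[0.981, -0.196, 0.001], [-0.196, -0.981, -0.002], [0.002, 0.001, -1.0]]
ft_force: [1.1, 0.3, 6.2]
grip_width: 0.172
grip_force: 5.0
time: 26.65
eef_pos: [0.4903, -0.4008, 0.1198]
tcp_rot: [[0.981, -0.196, -0.0], [-0.196, -0.981, 0.0], [-0.0, -0.0, -1.0]]
ft_force: [0.8, -0.1, -0.1]
grip_width: 0.455
grip_force: 0.0
```

```bash
python3 -m jog '[[0.04,0,0,-0.01,0],[0.04,0,0,-0.02,0],[0.04,0,0,-0.03,0],[0.04,0,0,-0.04,0],[0.04,0,0,-0.04,0],[0.04,0,0,-0.02,0],[0.04,0,-0.03,0,0],[0.04,0,-0.04,0,0]]' 5
python3 -m jog '[[0.04,0,-0.04,0,0],[0.04,0,-0.04,0,0],[0.04,0,-0.04,0,0],[0.04,0,-0.04,0,0],[0.04,0,-0.04,0,0],[0.04,0,-0.04,0,0],[0.04,0,0,0,0],[0.04,0,0,0,0]]' 5
python3 - <<'E'
from h import *
t=manip.get_image("top");s=manip.get_image("side");ex=np.array([.9806,-.1959]);ey=np.array([.1959,.9806])
for nm,o,w in(("thick",np.array([.5049,-.3190]),.03),("thin",np.array([.4885,-.4009]),.02)):
    a=np.arange(-w,w,.0005)
    for x in(-.05,0,.05):
        v=prof(t,"top",[[*(o+x*ex+y*ey),.132] for y in a])[:,0]
        print(nm,x,[round(a[i]*1e3,1) for i in range(len(v)-1) if (v[i]-125)*(v[i+1]-125)<0])
    b=np.concatenate([np.arange(-.095,-.06,.001),np.arange(.06,.095,.001)])
    for lo in(b[:35],b[35:]): print("  end",edge(t,"top",[[*(o+x*ex),.132] for x in lo],lo))
o=np.hstack([cv2.resize(s[100:190,340:430,::-1],(400,400),interpolation=cv2.INTER_CUBIC),cv2.resize(t[180:255,415:490,::-1],(400,400),interpolation=cv2.INTER_CUBIC)]);cv2.imwrite("pics/p7.png",o)
d0=np.abs(t.astype(int)-np.load("pics/top0.npy")).sum(2)
print("bystander change", [(n,int(d0[y-8:y+8,x-8:x+8].mean())) for n,x,y in(("jar",375,230),("garlic",369,194),("salt",433,158),("tin",315,155),("mug",165,205))])
E
```

```text
time: 27.32
eef_pos: [0.5042, -0.3347, 0.2834]
tcp_rot: [[0.98, -0.2, 0.004], [-0.2, -0.98, -0.005], [0.005, 0.004, -1.0]]
ft_force: [0.8, 0.7, -1.4]
grip_width: 0.459
grip_force: 0.0
time: 27.98
eef_pos: [0.5513, -0.0947, 0.2809]
tcp_rot: [[0.982, -0.191, 0.001], [-0.191, -0.982, -0.001], [0.001, 0.0, -1.0]]
ft_force: [0.2, -0.7, 0.3]
grip_width: 0.455
grip_force: 0.0
thick -0.05 [np.float64(-14.0), np.float64(13.5)]
thick 0 [np.float64(-14.0), np.float64(13.5)]
thick 0.05 [np.float64(-13.5), np.float64(14.0)]
  end (np.float64(-92.0), 107)
  end (np.float64(75.00000000000001), 54)
thin -0.05 [np.float64(8.0)]
thin 0 [np.float64(8.0)]
thin 0.05 [np.float64(8.0)]
  end (np.float64(-77.99999999999999), 60)
  end (np.float64(74.00000000000001), 60)
bystander change [('jar', 92), ('garlic', 182), ('salt', 13), ('tin', 3), ('mug', 2)]
```

View pics/p7.png

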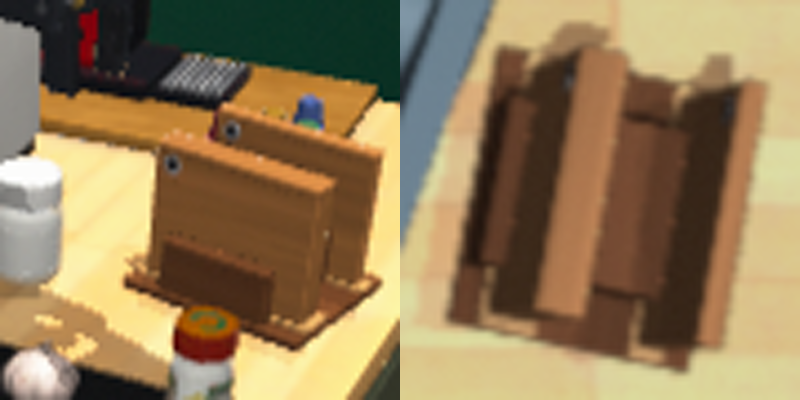

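```bash
python3 -c "
from bench import manip
print(manip.finish_job())"
```

```text
the job is handed in; nothing more can be done
None
```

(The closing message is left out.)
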